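Push the carton home in the corner stop

TASK

Push the wide white carton that stands in front of the aluminium corner stop along the bench into the inner corner of the stop, until it sits square with one side flat against each of the two fences and no gap left. Only push it with the fingers: it must stay flat on the bench, never lifted or tipped. Leave the two narrow cartons and the multimeter where they are.

Things in the scene. Friction and masses are not known exactly. Their poses are not given: they have to be found in the camera images.
- wide_carton_center (a point): Centre (28 mm above the bench) of the wide white carton, a closed box 74 mm (x) by 66 mm (y) by 56 mm high (z up), about 0.18 kg, loose. It starts nearer the robot and to the right of the stop's corner, in the open space between the fences, turned up to 0.35 rad from square; pushed toward the stop's +x it meets the long fence, toward +y the short one.
- corner_stop: L-shaped aluminium stop, fixed. Origin: inner corner at bench height; z up; +x points away from the robot within 0.25 rad. Long fence: inner face at x = 0, runs 180 mm from the corner toward -y. Short fence: inner face at y = 0, runs 110 mm toward -x. Both 12 mm thick, 28 mm high, with 5 mm high feet on the outer sides only. The carton belongs where x < 0, y < 0.
- narrow_carton_a: Bystander: narrow white carton, 37 mm (x) by 66 mm (y) by 56 mm high; origin at the centre of its underside.
- narrow_carton_b: Bystander: a second narrow white carton of the same size; origin at the centre of its underside.
- meter: Bystander: dark grey hand-held multimeter lying on its back, 132 mm (x) by 66 mm (y) by 43 mm high; origin at the centre of its underside.
Mind the look-alikes: they are no part of the job. Leave any green or turquoise look-alike of the part that bears wide_carton_center alone.

How it is judged:
At the end, for the whole second after the job is handed in: The wide carton stands flat and at rest on the bench in the inner corner of the stop, within 4 mm of touching each of the two fences and within 0.05 rad of square to them (either side may face the long fence) (((x of wide_carton_center in the frame of corner_stop above -0.041 m and y of wide_carton_center in the frame of corner_stop above -0.037 m and angle between the x axis of wide_carton_center and the x axis of corner_stop, either way round below 0.05 rad) or (x of wide_carton_center in the frame of corner_stop above -0.037 m and y of wide_carton_center in the frame of corner_stop above -0.041 m and angle between the x axis of wide_carton_center and the y axis of corner_stop, either way round below 0.05 rad)) and x of wide_carton_center in the frame of corner_stop below -0.03 m and y of wide_carton_center in the frame of corner_stop below -0.03 m and height (world z) of wide_carton_center below 0.032 m and angle between wide_carton_center's own z axis and vertical below 0.05 rad and linear speed of wide_carton below 0.01 m/s).
It fails at once if the wide carton is lifted more than 10 mm (height (world z) of wide_carton_center above 0.038 m).
It fails at once if the wide carton is tipped by more than 0.25 rad (angle between wide_carton_center's own z axis and vertical above 0.25 rad).
It fails at once if a narrow carton or the multimeter is moved more than 15 mm (distance of any of narrow_carton_a, narrow_carton_b, meter from where it was at the start of the episode above 0.015 m).
It also fails if it takes over 54 s, if anything falls off the work surface, if the arm or the gripper's body presses on something with over 40 N, if the wrist force passes 120 N, or if a joint passes its speed limit or range.

ROBOT

A 7-joint arm with a two-finger parallel gripper is mounted at the origin on a cart in front of the work surface, level with it; the furniture and walls round the work are solid. World frame = base frame: x ahead of the robot, y to its left, z up, the work surface at z = 0. Lengths are in m, angles in rad, forces in N, time in s.
With the tool pointing down it reaches from about 0.4 to 0.925 m from the base axis. Payload 4.1 kg.
Tool frame: the origin (TCP) lies midway between the tips of the shut fingers; the grasp point (between the pads) lies 19 mm behind it; z points along the fingers, y is the line along which they close (so a half turn about z gives the same grasp; the last joint's range is limited). The gripper opens to 85 mm and grips with 20 to 120 N. Pads are 22 mm wide; open, the fingers measure 114 mm over their backs; the gripper's body (76 mm by 85 mm) begins 54 mm behind the grasp point. The pads swing forward as they close: fully open they stand 13 mm farther back than shut.
Start: joints at [1.224, 0.398, 0.045, 1.537, -0.019, 1.207, -0.051], TCP at [0.159, -0.63, 0.231] pointing down, gripper open.
Joint ranges: [-2.82, 2.82], [-0.49, 2.23], [-1.37, 1.46], [0, 2.46], [-1.36, 4.5], [0.23, 2], [-2.94, 2.94]. Speed limits (rad/s): [2.57, 2.57, 3.14, 3.14, 3.14, 3.14, 3.14].

INTERFACE

Orientations are given as a unit quaternion [x, y, z, w].
In Python, from rig import bot, kin, vision, read_t, read_qpos, read_qvel, read_joint_efforts, read_tcp_pos, read_ee_rot, read_force, read_moment, read_gripper_width, read_grip_force gives the robot as it stands. Calls block until the motion is done:
- bot.move_pose(position, orientation): joint-space move of the TCP to a pose.
- bot.line_to(position, rotation=None, v=0.15, contact_N=None): straight line of the TCP; rotation=None keeps the orientation; v is the mean speed in m/s. With contact_N (N) it stops when the force on the tool has changed by that much, and returns True; else False.
- bot.move_j(angles): joint-space move.
- bot.gripper_to(opening, force=None): opening from 0.0 (shut) to 1.0 (fully open); force is the grip in N (None keeps the last); returns when the fingers have stopped.
- bot.hold(seconds).
- kin.inverse_kinematics(position, orientation): joint angles nearest the present ones, or None.
- vision.read_camera(name): name is "side" or "top" or "wrist"; returns a dict with "pixels" (480x640x3 uint8, red, green, blue), "mtx" (3x3 intrinsics, pixels), "rvec" (rotation vector, rad) and "tvec" (3), from world to camera coordinates, as OpenCV has them. Camera axes: x right, y down, z forward; pixel columns grow to the right and rows downward; lengths in m; the calibration is good to about 2 mm. The wrist camera is an equidistant fisheye: a pixel r from the principal point sees the ray r / f radians off the axis. A picture is of the moment at which its call begins. There is no depth.
A pose or a line that the arm cannot do raises bot.PlanningError and nothing moves.
- bot.close_job(): hands the job in; it is judged then, once.
Trained networks look in a picture, given as the dict that the camera call returned (one of the last four; its "shot" number tells which), for a name from the list of things; names that differ only in an ending like _2 or _b are one class to them, and where a whole thing is asked for, a point or a joint stands for the part that bears it (a point fixed in the world has none). Each returns a list of dicts, best first, with "confidence" (0 to 1); they miss things now and then, are a little off and sometimes report something else, mostly with a low value. They report only what shows in the picture. A call takes as long as a camera call. They do not tell look-alikes from the thing itself.
- vision.look_for(name, picture): "at" ([column, row] in pixels, amid what is visible of it).
Readings, each from a call of its own:
- read_t(): time.
- read_qpos(): joint angles.
- read_qvel(): joint speeds.
- read_joint_efforts(): joint torques, N m.
- read_tcp_pos(): TCP position.
- read_ee_rot(): TCP orientation.
- read_force(): force on the tool from outside, world axes, zero at the start.
- read_moment(): the same for the moment, N m.
- read_gripper_width(): opening from 0.0 (shut) to 1.0 (fully open).
- read_grip_force(): force on a finger pad.
Only numpy, scipy, OpenCV 4.12 (cv2) and the standard library are available. Lean on these libraries where they do the work, as an engineer would, in place of code of your own. Each camera call takes 0.05 s, during which the arm holds its last target. There are 200 camera calls.

## Working session

There is one attempt and no reset: what is moved stays moved. The work goes in short steps, each a Python script; the robot and the scene stay as the last script left them, time stands still between calls to the robot, and variables do not carry over. Pictures are saved under pics/ and viewed, at most 10 in all, crops included, and the job is handed in when it is done.

```bash
mkdir -p pics; ls
python3 - <<'E'
from rig import *
import cv2
for n in ("top","side"):
    p=vision.read_camera(n); cv2.imwrite(f"pics/{n}0.png",p["pixels"][:,:,::-1])
    print(n,p["mtx"].tolist(),p["rvec"],p["tvec"])
    for k in ("wide_carton_center","corner_stop","narrow_carton_a","meter"):
        print(k,[(d["at"],round(d["confidence"],2)) for d in vision.look_for(k,p)])
print(read_t(),read_tcp_pos(),read_ee_rot())
E
```

```text
pics
top [[517.5282313117879, 0.0, 312.4052229479455], [0.0, 517.5282313117879, 237.08659306362313], [0.0, 0.0, 1.0]] [ 2.1445303  -2.20701885  0.081837  ] [-0.02773225  0.5502963   1.21837789]
wide_carton_center [([353.9, 221.6], 0.97), ([322.5, 295.0], 0.93), ([304.1, 220.4], 0.73), ([255.0, 269.5], 0.63)]
corner_stop [([262.3, 173.1], 0.79)]
narrow_carton_a [([163.8, 290.1], 0.68), ([448.8, 286.7], 0.64)]
meter [([173.5, 211.2], 0.92)]
side [[465.6006784110837, 0.0, 323.37971707897646], [0.0, 465.6006784110837, 239.3928912696381], [0.0, 0.0, 1.0]] [ 0.07974258 -2.74764767  1.44204734] [0.57444735 0.08198713 1.19459515]
wide_carton_center [([386.3, 245.0], 0.85), ([317.8, 250.0], 0.79), ([323.7, 220.9], 0.64), ([361.8, 278.2], 0.56)]
corner_stop [([276.8, 282.2], 0.92)]
narrow_carton_a [([380.9, 346.1], 0.73), ([377.1, 189.7], 0.68)]
meter [([288.9, 341.2], 0.88), ([320.3, 250.8], 0.74)]
0.5 [ 0.15942314 -0.63014259  0.23129099] [ 9.92331176e-01  1.23607591e-01 -8.47304902e-06 -2.40048246e-06]
```

View pics/top0.png

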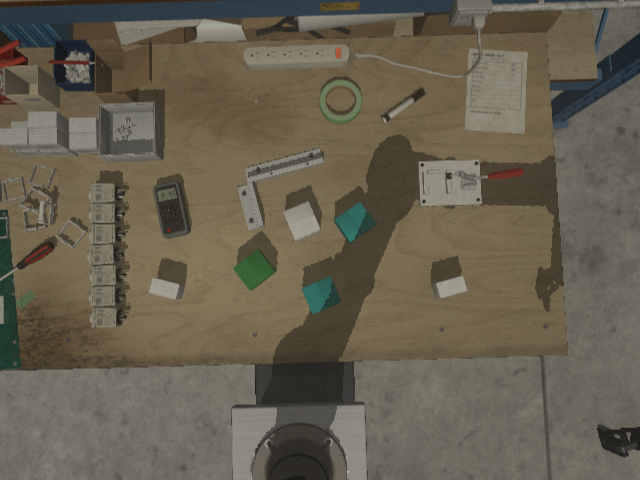

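View pics/side0.png

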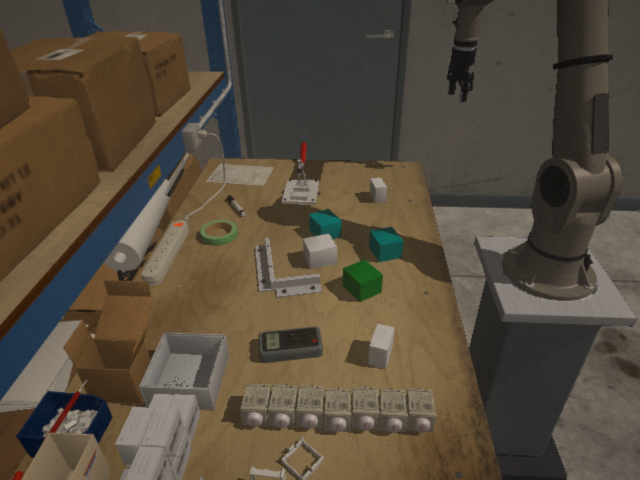

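```bash
cat > h.py <<'E'
from rig import *
import cv2, numpy as np
def ray(p,uv):
    R=cv2.Rodrigues(np.float64(p["rvec"]))[0]; c=-R.T@p["tvec"]
    d=R.T@np.linalg.solve(p["mtx"],[*uv,1.]); return c,d
def atz(p,uv,z):
    c,d=ray(p,uv); return (c+d*(z-c[2])/d[2])[:2]
def proj(p,P):
    return cv2.projectPoints(np.float64(P).reshape(-1,3),np.float64(p["rvec"]),np.float64(p["tvec"]),p["mtx"],None)[0][:,0]
def crop(p,x0,y0,w,h,s,fn):
    cv2.imwrite(fn,cv2.resize(p["pixels"][y0:y0+h,x0:x0+w,::-1],None,fx=s,fy=s,interpolation=cv2.INTER_CUBIC))
E
python3 - <<'E'
from h import *
p=vision.read_camera("top"); crop(p,235,140,150,110,5,"pics/c1.png")
p=vision.read_camera("side"); crop(p,240,190,150,110,5,"pics/c2.png")
E
```

```text
(no output)
```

View pics/c1.png

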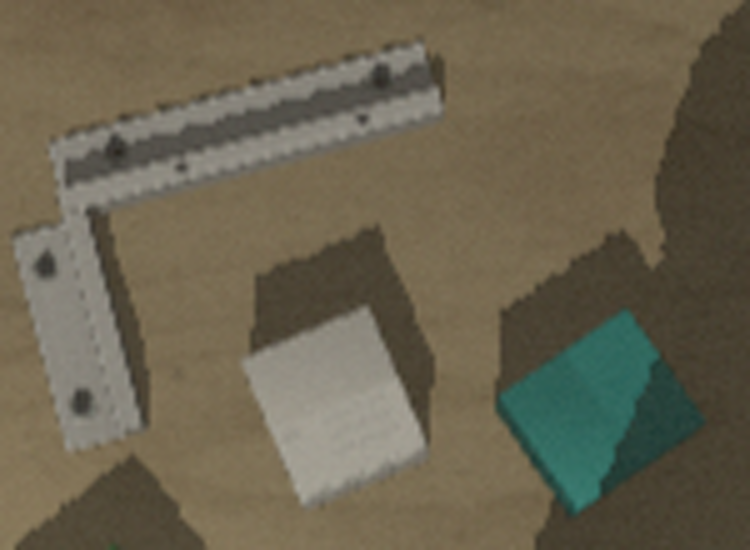

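View pics/c2.png

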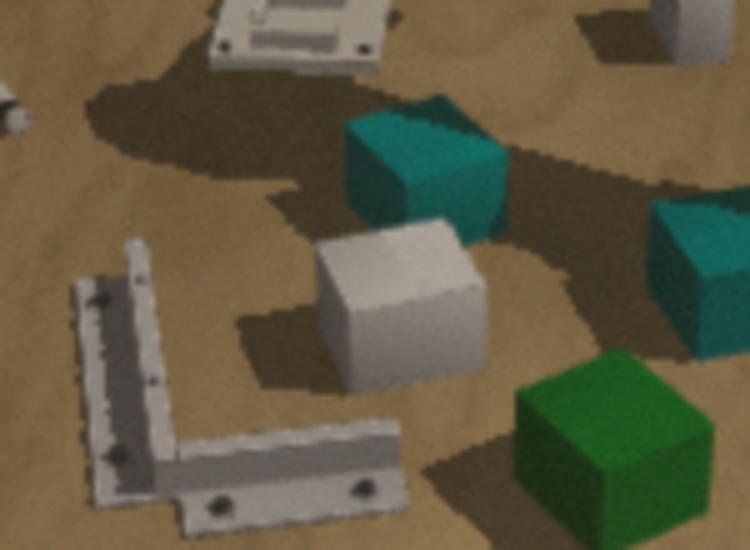

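The top crop shows the white carton's top corners at crop pixels (245,357), (367,307), (428,450) and (305,500). The inner top edges of the fences run (105,203)-(440,110) and (88,208)-(143,428). The side view confirms which is the white carton: the nearest turquoise box is about 35 mm to its right.

Run:
```python
from h import *
p=vision.read_camera("top")
f=lambda u,v,z: atz(p,(235+(u+.5)/5-.5,140+(v+.5)/5-.5),z)
C=np.array([f(u,v,.056) for u,v in((245,357),(367,307),(428,450),(305,500))])
print("carton",C.round(4).tolist(),"c",C.mean(0),"sides",np.linalg.norm(C-np.roll(C,-1,0),axis=1))
a=C[1]-C[0];b=C[0]-C[3];print("ang",np.degrees(np.arctan2(b[1],b[0])),np.degrees(np.arctan2(a[1],a[0]))+90)
L=[f(105,203,.028),f(440,110,.028)];S=[f(88,208,.028),f(143,428,.028)]
dl=L[1]-L[0];ds=S[1]-S[0]
print("L",L,"S",S,"ang",np.degrees(np.arctan2(dl[1],dl[0]))+90,np.degrees(np.arctan2(-ds[1],-ds[0])))
t=np.linalg.solve(np.c_[dl,-ds],S[0]-L[0]);print("corner",L[0]+t[0]*dl, np.linalg.norm(L[1]-(L[0]+t[0]*dl)),np.linalg.norm(S[1]-(L[0]+t[0]*dl)))
T=np.array([f(u,v,.056) for u,v in((498,402),(628,310),(703,420),(578,515))]);print("turq",T.tolist())
G=np.array([atz(p,(234+21,270),.056),atz(p,(322,295),.056)]);print(G, ray(p,(320,240))[0])
```

```text
carton [[0.6098, 0.022], [0.6317, -0.0358], [0.5635, -0.0624], [0.5418, -0.0044]] c [ 0.58670075 -0.02014112] sides [0.06184378 0.07322791 0.06198296 0.07296071]
ang 21.205677103988144 20.785780142183413
L [array([0.69036496, 0.08944834]), array([ 0.73099781, -0.07336401])] S [array([0.68817017, 0.0976965 ]), array([0.58077616, 0.07336048])] ang 14.012974649740755 12.767886212240683
corner [0.68829919 0.09772574] 0.17633739032178472 0.11024911221782381
turq [[0.5850999283356847, -0.09580103348527721], [0.6266882538109355, -0.15808610556470898], [0.5738376800613596, -0.19121276290941547], [0.5310693663640824, -0.1313564008604803]]
[[ 0.47370531  0.09174133]
 [ 0.41162054 -0.06207586]] [ 0.44719093 -0.05084618  1.25915635]
```

```bash
cat >> h.py <<'E'
O=np.array([.6883,.0977]); PSI=np.radians(13.5)
ex=np.array([np.cos(PSI),np.sin(PSI)]); ey=np.array([-ex[1],ex[0]])
def W(x,y,z): return [*(O+x*ex+y*ey),z]
def S(P): d=np.asarray(P)[:2]-O; return np.array([d@ex,d@ey])
def Q(a): return [np.cos(a/2),np.sin(a/2),0,0]
E
python3 - <<'E'
from h import *
bot.gripper_to(.35)
bot.move_pose(W(-.205,-.091,.15),Q(PSI))
bot.line_to(W(-.205,-.091,.02),v=.12)
print(read_t(),S(read_tcp_pos()),read_tcp_pos(),read_force())
r=bot.line_to(W(-.075,-.091,.02),v=.035,contact_N=10)
print(r,read_t(),S(read_tcp_pos()),read_force())
p=vision.read_camera("top"); crop(p,235,140,150,110,5,"pics/c3.png")
E
```

```text
4.9167 [-0.20427112 -0.09117469] [ 0.51095721 -0.03864167  0.02069209] [-1.02829191  0.46233135  0.37665287]
True 8.0167 [-0.0842827  -0.09099247] [-0.03361726  0.01626163 -0.23545475]
```

View pics/c3.png

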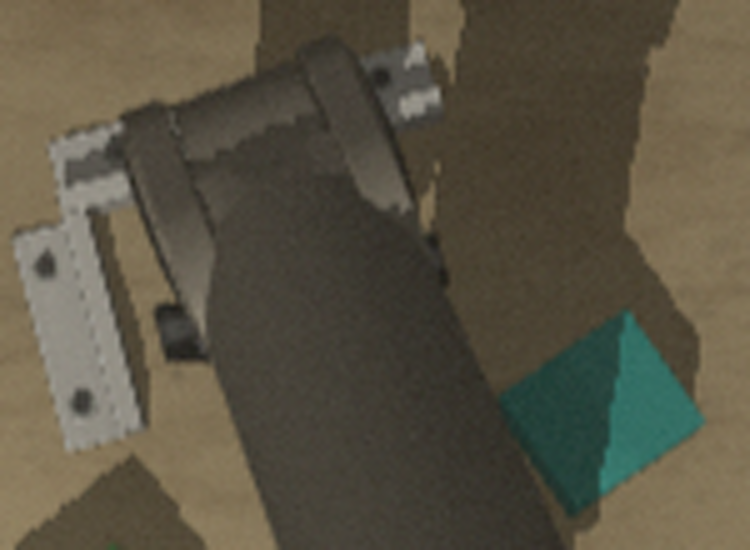

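Run:
```python
from h import *
bot.line_to(W(-.13,-.091,.02),v=.1)
bot.line_to(W(-.13,-.091,.14),v=.15)
bot.gripper_to(.25)
a=min((PSI+np.pi/2,PSI-np.pi/2),key=lambda a:(lambda q:9 if q is None else abs(q[6]))(kin.inverse_kinematics(W(-.037,-.165,.14),Q(a))))
bot.move_pose(W(-.037,-.165,.14),Q(a))
p=vision.read_camera("top"); cv2.imwrite("pics/t4.png",p["pixels"][:,:,::-1])
r=bot.line_to(W(-.037,-.165,.02),v=.1,contact_N=8)
print(r,read_t(),S(read_tcp_pos()),read_tcp_pos()[2],read_qpos())
if not r:
    r=bot.line_to(W(-.037,-.068,.02),v=.035,contact_N=10)
    print(r,read_t(),S(read_tcp_pos()),read_force())
```

```text
False 12.6 [-0.03630274 -0.16505446] 0.020905530999431488 [ 0.52767789  0.78883466 -0.73843458  1.5748414   0.59780503  1.0136222
 -0.15179166]
True 14.9 [-0.03744896 -0.078861  ] [-0.0182762  -0.66895275 -0.01046712]
```

Run:
```python
from h import *
bot.line_to(W(-.037,-.13,.02),v=.1)
bot.line_to(W(-.037,-.13,.14),v=.15)
bot.gripper_to(.3)
bot.move_pose(W(-.13,-.034,.14),Q(PSI))
r=bot.line_to(W(-.13,-.034,.02),v=.1,contact_N=8); print(r)
if not r:
    r=bot.line_to(W(-.075,-.034,.02),v=.03,contact_N=15)
    print(r,read_t(),S(read_tcp_pos()),read_force())
bot.line_to(W(-.13,-.034,.02),v=.1)
bot.line_to(W(-.13,-.034,.2),v=.15)
bot.move_pose([.45,-.3,.25],Q(PSI))
p=vision.read_camera("top"); crop(p,235,140,150,110,5,"pics/c5.png")
print(read_t())
```

```text
False
True 20.9417 [-0.08447068 -0.03397253] [ 0.38443451  0.15079568 -0.81277249]
24.2833
```

View pics/c5.png

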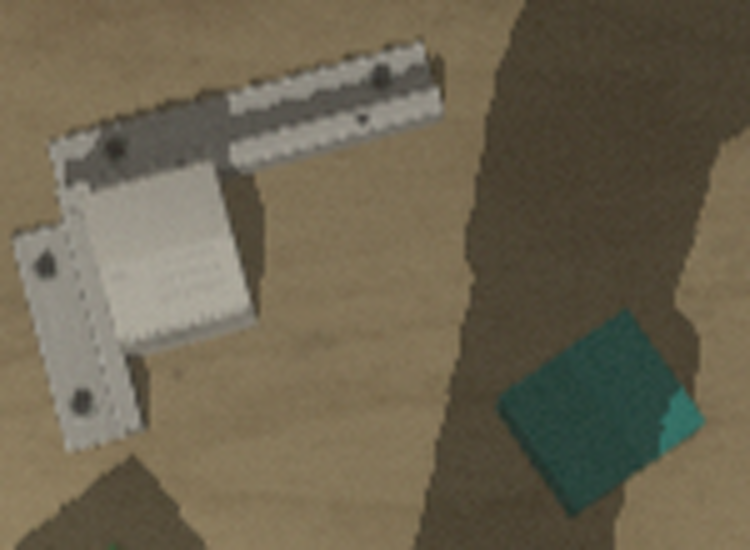

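The carton is in the corner and looks square, with top corners near crop pixels (82,193), (212,160), (255,318) and (118,345). The y contact came 2 mm earlier than predicted, so I'll press once more in +y and check the numbers.

Run:
```python
from h import *
bot.gripper_to(.25)
bot.move_pose(W(-.037,-.13,.14),Q(PSI+np.pi/2) if kin.inverse_kinematics(W(-.037,-.13,.14),Q(PSI-np.pi/2)) is None else Q(PSI-np.pi/2))
r=bot.line_to(W(-.037,-.13,.02),v=.12,contact_N=8); print(r,read_qpos()[6])
if not r:
    r=bot.line_to(W(-.037,-.068,.02),v=.03,contact_N=20)
    print(r,read_t(),S(read_tcp_pos()),read_force())
bot.line_to(W(-.037,-.13,.02),v=.1)
bot.line_to(W(-.037,-.13,.2),v=.15)
bot.move_pose([.45,-.3,.25],Q(PSI))
p=vision.read_camera("top"); crop(p,235,140,150,110,5,"pics/c6.png")
f=lambda u,v,z: S(atz(p,(235+(u+.5)/5-.5,140+(v+.5)/5-.5),z))
print(np.round([f(u,v,.056) for u,v in((82,193),(212,160),(255,318),(118,345))],4).tolist())
print(read_t())
```

```text
False -2.294007188538949
False 29.5333 [-0.03711711 -0.07841888] [  5.07224355 -12.80464195  -0.35518388]
[[0.0014, -0.001], [0.0006, -0.0643], [-0.0774, -0.0645], [-0.0729, 0.0008]]
33.2917
```

View pics/c6.png

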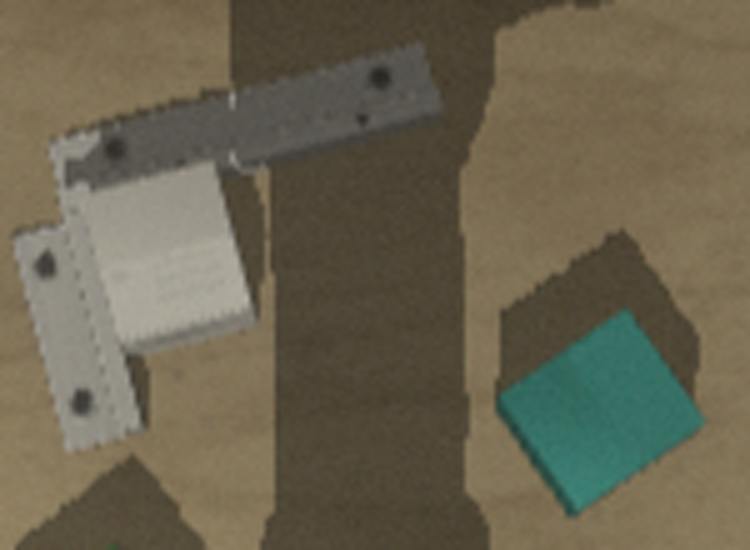

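The carton didn't move under a further press of about 13 N, so it is seated against both fences. I'm handing the job in.

```bash
python3 -c "
from rig import *
print(bot.close_job(),read_t())"
```

```text
the job is handed in; nothing more can be done
the job is handed in; nothing more can be done
```

The wide white carton is pushed into the inner corner of the stop, flat on the bench and, as far as the images and contact forces show, square against both fences; the arm went nowhere near the narrow cartons or the multimeter. I handed the job in with the clock at about 33 s, and the interface gave no verdict back.

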